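# Close the guide-block gap and hold the rotary stop at its third click

### The arm

A 7-joint arm with a two-finger parallel gripper is mounted at the origin on the work surface. World frame = base frame: x ahead of the robot, y to its left, z up, the work surface at z = 0. Lengths are in m, angles in degrees, forces in N, time in s.
With the tool pointing down it reaches from about 0.425 to 0.825 m from the base axis. Payload 3.6 kg.
Tool frame: the origin (TCP) lies at the very end of the fingers, on their centre line; the grasp point (between the pads) lies 19 mm behind it (env.grip_depth is the distance from the TCP to the grasp point, in m); x points along the fingers, y is the direction in which the jaws open and shut, and the axes are right-handed (so a half turn about x gives the same grasp; the last joint's range is limited). The gripper opens to 85 mm and grips with 20 to 120 N. Pads are 22 mm wide; open, the fingers measure 114 mm over their backs; the gripper's body (76 mm by 85 mm) begins 54 mm behind the grasp point. The pads swing forward as they close: fully open they stand 13 mm farther back than shut.
Start: joints at [64.429, 35.231, -0.722, 81.555, 0.464, 63.22, -2.315], TCP at [0.265, -0.594, 0.231] pointing down, gripper open.
Joint ranges: [-178.69, 178.69], [-17.37, 117.87], [-77.05, 75.6], [15.02, 138.74], [-78.02, 258.01], [0.78, 113.62], [-162.83, 162.83]. Speed limits (degrees/s): [159.86, 159.86, 180, 180, 180, 180, 180].

### API

Orientations are given as a 3x3 rotation matrix whose columns are the frame's x, y, z axes.
In Python, from cell import env gives the robot as it stands.
- The arm moves only by the tool drive_tool, never from a script. Its argument "targets" is a list of rows, each a list of 5 numbers: the shift along the world's x, y, z in units of 30 mm (1.0 is 30 mm), then the turn about the world's z in rad, then the closure, from 0 (fully open) to 1 (shut). A call has 1 to 20 rows; each row shifts and turns the commanded pose from where the row before left it; what a row does not reach is not made up. A row lasts 1/12 s, in which the tool goes at most 41.7 mm and 7.16 degrees, less where a joint would pass 70% of its speed; a pose out of reach is approached as far as the arm can. A call is refused whole if a number of a shift passes 1 or a number of a turn 0.125, either way. A call with a gripper value outside its range is refused whole. The fingers move at their own pace and stop on an object; "newtons" is the grip in N (left out, the last holds). Time passes only in rows, so rows that do not move let the fingers close. It gives the time, the measured TCP pose, the force and the opening at its end, in the units of the state.
- env.get_obs(): the state, without advancing time (a new reading comes with each control period).
- env.capture(name): name is "scene" or "top" or "wrist"; returns a dict with "frame" (400x640x3 uint8, red, green, blue), "fov_y" (degrees; the focal length in pixels is half the picture's height over the tangent of half this angle, whatever the lens; pixels are square), "cx", "cy" (the principal point, pixels), "R" (3x3) and "t" (3): a world point X has camera coordinates R X + t; the wrist camera has in their place "hand_eye" (4x4, takes a point from camera to tool coordinates, whose origin is the TCP and whose axes are the tool frame's). Camera axes: x right, y down, z forward; pixel columns grow to the right and rows downward; lengths in m; the calibration is good to about 2 mm. The wrist camera is an equidistant fisheye: a pixel r from the principal point sees the ray r / f radians off the axis. A picture is of the moment at which its call begins: read the wrist's pose just before it. There is no depth.
- env.close_job(): hands the job in, once; it reports no verdict.
The state is a dict: "clock": time; "qpos": joint angles; "dq": joint speeds; "effort": joint torques, N m; "ee_pos": TCP position; "orientation": TCP orientation; "contact_force": force on the tool from outside, world axes, zero at the start; "ft_torque": the same for the moment, N m; "grip_width": opening from 0.0 (shut) to 1.0 (fully open).
Only numpy, scipy, OpenCV 4.12 (cv2) and the standard library are available. Lean on these libraries where they do the work, as an engineer would, in place of code of your own. Each camera call takes 0.05 s, during which the arm holds its last target. There are 200 camera calls.

### The job

On the feed-bed fixture, push the loose guide block along its channel until it butts flush against the fixed block with no gap. Then grip the black indexing knob and turn it clockwise (seen from above) three clicks, not running on to the fourth, so that its steel stop finger stands square behind the block, and finish while still gripping the knob and holding it at that third click, because its spring winds it back when let go. Leave the other things on the fixture and table where they are.

Things in the scene. Friction and masses are not known exactly. Their poses are not given: they have to be found in the camera images.
- fixture: Bolted-down feed-bed fixture on a dark steel plate 12 mm thick (x -105 to 75, y -155 to 115 mm in its frame). Origin at table height under the channel's centre line; z up; y runs along the channel towards the fixed block. Place and yaw differ each time (yaw within 0.45 rad of the world's). The knob's vertical axis is at x = 0, y = -105 mm.
- butt_face (a point): Centre of the fixed block's butting face, at fixture x 0, y 30, z 34 mm; axes as the fixture's. The fixed block is aluminium, bolted, 50 wide (x), 60 long (y = 30 to 90 in the fixture), top 57 mm above the table, with a groove along its top.
- channel (a point): Point on the plate at fixture x 0, y -14, z 12 mm, middle of the channel in which the loose block slides along y: two steel lips with inner faces at x = +-28 mm, 8 mm wide, tops 20 mm above the table, from y = -60 to 32 mm in the fixture.
- loose_block: Loose aluminium guide block, 50 x 50 mm, 45 mm tall, 0.2 to 0.45 kg, groove 14 wide, 12 deep along y in its top. Origin at the centre of its underside, 12 mm above the table. Flush, the origin is at y = 5 mm in the fixture; it starts 12 to 35 mm short of that, up to 0.04 rad askew. Can be gripped from above across its width (fixture x), fingertips above the lips, and slid.
- block_face (a point): Centre of the loose block's butting (+y) face, 22 mm above its underside; axes as the block's. The gap is minus the y of this point in butt_face's frame.
- index_knob (a joint): Angle of knob and stop finger: 0 at rest against its end stop, grows clockwise seen from above. Clicks every 22.5 degrees: 0.393, 0.785, third 1.178, fourth 1.571 rad; end of travel 2.04. Turning it takes up to about 0.25 N m just after a click, dropping to about 0.1 before the next. A return spring stronger than the clicks turns it back to 0 when let go.
- knob: The knob with its stop finger. Its grip is a black plastic bar 44 mm long (local x, the way the stop finger points), 14 mm wide (local y), up to 104 mm above the table, on a round skirt 42 mm across, top 68 mm above the table. White line on top at the finger's end. Origin on the knob's axis at table height; z up.
- knob_grip (a point): Point on the knob's axis at the height to grip, 88 mm above the table; axes as the knob's. Grip from above across the 14 mm width. Below lies a fixed aluminium dial, 68 mm across, top at 62 mm, with black ticks for the rest position and each of five clicks; keep fingertips above it.
- stop_tip (a point): Tip of the steel stop finger, 82 mm from the knob's axis, 31 mm above the table; finger 12 mm wide, 24 to 38 mm above the table. At rest it points 67.5 degrees counter-clockwise (from above) of the fixture's +y; at the third click along +y, its tip 3 mm behind the flush block. It runs into a block that is not flush.
- collar: Bystander, not to be disturbed: steel collar, 24 mm outside, 12 mm tall, standing on the plate on the far side of the knob.
- dowel: Bystander, not to be disturbed: steel dowel 12 mm thick, 40 mm long, lying on the plate near the fixed block, on the robot's side.
- roller: Bystander, not to be disturbed: red grooved guide roller, 60 mm across, 28 mm tall, on the table left of the fixture.
- roller2: Bystander, not to be disturbed: red grooved guide roller, 60 mm across, 28 mm tall, on the table right of the fixture.
- driver: Bystander, not to be disturbed: screwdriver lying on the table on the right.
- spanner: Bystander, not to be disturbed: spanner lying on the table on the left.
- oil: Bystander, not to be disturbed: white plastic bottle, 110 mm tall, 50 mm across, on the table on the left.
Mind the look-alikes: they are no part of the job. Of the things shaped like the loose_block, the aluminium one is meant.

How it is judged:
By the outcome, as a careful person would: the job done as asked, in the order asked, and still so for the second after the job is handed in, while the arm keeps its last pose, push and grip.
It also fails if it takes over 45 s, if anything falls off the work surface, if the arm or the gripper's body presses on something with over 40 N, if the wrist force passes 120 N, or if a joint passes its speed limit or range.

## Working session

There is one attempt and no reset: what is moved stays moved. The work goes in short steps, Python scripts to look and compute and a tool call to move; the robot and the scene stay as the last step left them, time stands still between calls to the robot, and variables do not carry over. Pictures are saved under pics/ and viewed, about 8 in all and at most 12, crops included, and the job is handed in when it is done.

Besides the shell and the picture viewer there is one more tool, called after "Request:" by a JSON object that holds its "method" and its "body", one argument or row to a line. drive_tool: Moves the arm, as the interface text tells. Its arguments: {"type":"object","properties":{"targets":{"type":"array"},"newtons":{"type":"number"}},"required":["targets"]}

```bash
mkdir -p pics
cat > h.py <<'E'
import numpy as np, cv2
from cell import env
def snap(n,f):
    d=env.capture(n); cv2.imwrite('pics/'+f,cv2.cvtColor(d['frame'],cv2.COLOR_RGB2BGR)); return d
E
python3 - <<'E'
from h import *
import pickle
o=env.get_obs();print(o)
a=snap('top','top0.png');b=snap('scene','sc0.png')
pickle.dump((a,b),open('c.pkl','wb'))
for d in(a,b):print({k:v for k,v in d.items() if k!='frame'})
E
```

```text
{'clock': 0.0, 'qpos': array([64.42824908, 35.28941081, -0.72256371, 81.64165806,  0.46580121,
       63.21998086, -2.31599353]), 'dq': array([-0.06090282,  0.0511052 ,  0.00042016, -0.00519766,  0.1317019 ,
        0.01991285,  0.06499917]), 'effort': array([-7.37775622e-05, -4.69211626e+01,  2.59274645e-01, -1.71031934e+01,
        9.97831346e-03,  9.70150810e-03, -6.00226343e-06]), 'ee_pos': array([ 0.26461622, -0.59285465,  0.23013441]), 'orientation': array([[-1.11516337e-03,  4.07636046e-01, -9.13143806e-01],
       [ 2.33275370e-03, -9.13140829e-01, -4.07637566e-01],
       [-9.99996657e-01, -2.58472208e-03,  6.73867113e-05]]), 'contact_force': array([-0.01955929,  0.80595607, -0.73229372]), 'ft_torque': array([-0.01000028, -0.01278179, -0.00102812]), 'grip_width': 1.0014620300140544}
{'fov_y': 44.68158120599304, 'cx': 319.99969271968763, 'cy': 196.60962507163214, 'R': array([[-0.00922182, -0.99994961,  0.00396625],
       [-0.99705423,  0.00889294, -0.07618257],
       [ 0.07614346, -0.00465711, -0.997086  ]]), 't': array([-0.01055984,  0.60661034,  1.36621656])}
{'fov_y': 56.97301057395471, 'cx': 313.715800642497, 'cy': 198.39765868668093, 'R': array([[-0.52093476,  0.85355768,  0.00814033],
       [ 0.51947635,  0.32457995, -0.79043797],
       [-0.67732658, -0.40753791, -0.612488  ]]), 't': array([ 0.33697174, -0.23112975,  1.54093284])}
```

View pics/top0.png

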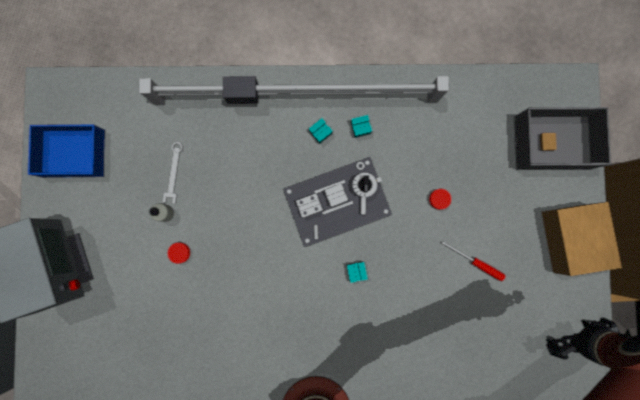

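View pics/sc0.png

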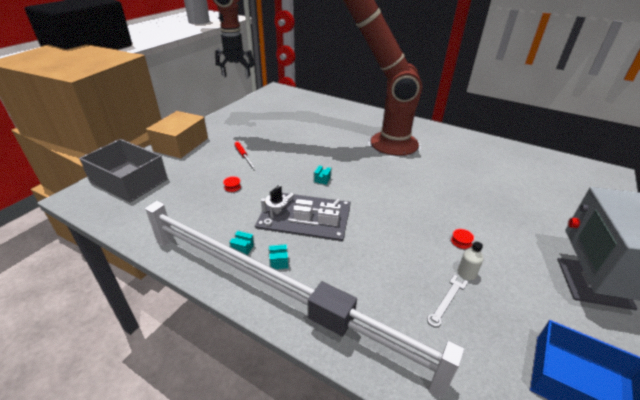

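Both views show the plate in the middle: fixed block left (308,205), loose block (335,195), knob (365,184), its finger pointing down. Next I enlarge it.

Run:
```python
from h import *
a=cv2.imread('pics/top0.png')[148:253,273:403]
cv2.imwrite('pics/top0c.png',cv2.resize(a,None,fx=6,fy=6,interpolation=cv2.INTER_CUBIC)[:600])
```

```text
(no output)
```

View pics/top0c.png

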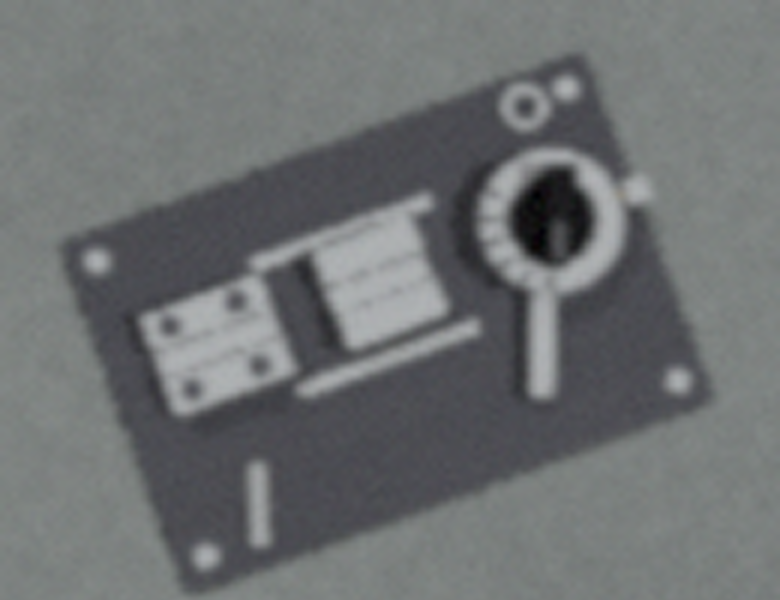

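Crop (6x, offset 273,148): plate corners (585,55), (65,240), (190,592), (713,400). Fixed block top corners (140,318), (265,272), (297,375), (178,415). Loose block top corners (315,258), (412,215), (449,312), (352,350).

```bash
cat >> h.py <<'E'
def proj(d,X):
    c=X@d['R'].T+d['t']; f=200/np.tan(np.radians(d['fov_y']/2)); return c[:,:2]/c[:,2:]*f+[d['cx'],d['cy']]
def place(p,P):
    c,s=np.cos(p[2]),np.sin(p[2]); P=np.asarray(P,float); return np.c_[p[0]+c*P[:,0]-s*P[:,1],p[1]+s*P[:,0]+c*P[:,1],P[:,2]]
E
cat > fit.py <<'E'
from h import *
import pickle
from scipy.optimize import least_squares as ls
a,b=pickle.load(open('c.pkl','rb'))
cv=lambda u:(np.array(u,float)+.5)/6-.5+[273,148]
pl=cv([(585,55),(65,240),(190,592),(713,400),(140,318),(265,272),(297,375),(178,415)])
P=np.array([(75,-155,12),(75,115,12),(-105,115,12),(-105,-155,12),(25,90,57),(25,30,57),(-25,30,57),(-25,90,57)])/1e3
r=ls(lambda p:(proj(a,place(p,P))-pl).ravel(),[.6,0,.3]);F=r.x
print('fixture',F,np.degrees(F[2]));print(r.fun.reshape(-1,2).round(2))
lb=cv([(315,258),(412,215),(449,312),(352,350)])
L=np.array([(25,25,57),(25,-25,57),(-25,-25,57),(-25,25,57)])/1e3
r=ls(lambda p:(proj(a,place(p,L))-lb).ravel(),[.6,0,.3]);B=r.x
d=B[:2]-F[:2];c,s=np.cos(F[2]),np.sin(F[2])
print('block',B,'in fixture',c*d[0]+s*d[1],-s*d[0]+c*d[1],B[2]-F[2]);print(r.fun.reshape(-1,2).round(2))
K=place(F,[[0,-.105,.088]])[0];print('knob',K)
# scene overlay
im=cv2.imread('pics/sc0.png')
for q in proj(b,np.r_[place(F,P),place(B,L),place(F,[[0,-.105,.104]])]): cv2.circle(im,tuple(int(round(v*8)) for v in q),8,(0,0,255),-1,shift=3)
cv2.imwrite('pics/ov.png',cv2.resize(im[170:250,240:370],None,fx=6,fy=6,interpolation=cv2.INTER_CUBIC))
E
python3 fit.py
```

```text
fixture [ 0.60107576 -0.0422507   0.33886707] 19.415652895640065
[[ 0.41 -0.51]
 [-0.73  0.28]
 [-0.4   0.63]
 [ 0.92  0.39]
 [ 0.1  -0.48]
 [-0.47 -0.13]
 [ 0.33 -0.44]
 [-0.16  0.25]]
block [ 0.60838801 -0.06122682  0.37415244] in fixture 0.0005883931791878178 -0.020327711093843712 0.03528536953626693
[[-0.51 -0.67]
 [-0.07 -0.17]
 [ 0.53  0.23]
 [ 0.06  0.6 ]]
knob [ 0.63597973 -0.14127955  0.088     ]
```

View pics/ov.png

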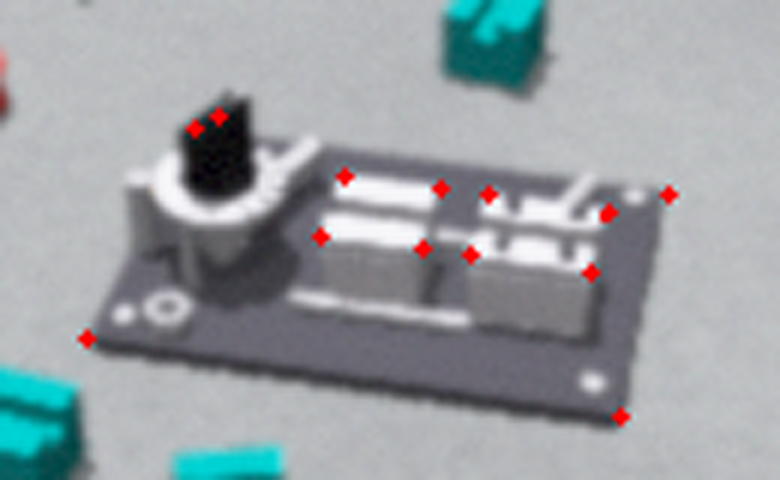

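Fit is consistent: the block sits about 25 mm short at fixture yaw 19.4°, and the overlay agrees within about 3 mm. I'll move above the block with the jaws across fixture x.

Request:
{"method": "drive_tool", "body": {
  "targets": [
    [0.57,0.885,-0.05,0.0745,0],
    [0.57,0.885,-0.05,0.0745,0],
    [0.57,0.885,-0.05,0.0745,0],
    [0.57,0.885,-0.05,0.0745,0],
    [0.57,0.885,-0.05,0.0745,0],
    [0.57,0.885,-0.05,0.0745,0],
    [0.57,0.885,-0.05,0.0745,0],
    [0.57,0.885,-0.05,0.0745,0],
    [0.57,0.885,-0.05,0.0745,0],
    [0.57,0.885,-0.05,0.0745,0],
    [0.57,0.885,-0.05,0.0745,0],
    [0.57,0.885,-0.05,0.0745,0],
    [0.57,0.885,-0.05,0.0745,0],
    [0.57,0.885,-0.05,0.0745,0],
    [0.57,0.885,-0.05,0.0745,0],
    [0.57,0.885,-0.05,0.0745,0],
    [0.57,0.885,-0.05,0.0745,0],
    [0.57,0.885,-0.05,0.0745,0],
    [0.57,0.885,-0.05,0.0745,0],
    [0.57,0.885,-0.05,0.0745,0]
  ]
}}

```text
clock: 1.77
ee_pos: [0.6072, -0.0613, 0.2007]
orientation: [[-0.001, 0.942, 0.336], [-0.0, 0.336, -0.942], [-1.0, -0.001, -0.0]]
contact_force: [0.8, -0.5, -0.3]
grip_width: 0.997
```

Request:
{"method": "drive_tool", "body": {
  "targets": [
    [0,0,0,0,0],
    [0,0,0,0,0],
    [0,0,0,0,0]
  ]
}}

```text
clock: 2.02
ee_pos: [0.6063, -0.0634, 0.2006]
orientation: [[-0.002, 0.943, 0.332], [-0.001, 0.332, -0.943], [-1.0, -0.002, 0.0]]
contact_force: [0.3, -1.2, -0.1]
grip_width: 1.005
```

Run:
```python
from h import *
import pickle
o=env.get_obs();w=snap('wrist','w0.png');pickle.dump((o,w),open('w0.pkl','wb'))
print({k:v for k,v in w.items() if k!='frame'});print(o['clock'],o['ee_pos'],o['orientation'])
```

```text
{'fov_y': 65.70646984690485, 'cx': 315.81635589288567, 'cy': 201.52112384977983, 'hand_eye': array([[-7.74674111e-04, -2.77966196e-01,  9.60590544e-01,
        -1.42634368e-01],
       [ 9.99999364e-01, -1.00293912e-03,  5.16234985e-04,
        -2.87005304e-04],
       [ 8.19917959e-04,  9.60590333e-01,  2.77966797e-01,
        -7.04835280e-02],
       [ 0.00000000e+00,  0.00000000e+00,  0.00000000e+00,
         1.00000000e+00]])}
2.0167 [ 0.60631941 -0.06342513  0.20063485] [[-1.84115520e-03  9.43406279e-01  3.31634140e-01]
 [-1.08739115e-03  3.31632617e-01 -9.43407984e-01]
 [-9.99997714e-01 -2.09757655e-03  4.15264518e-04]]
```

View pics/w0.png

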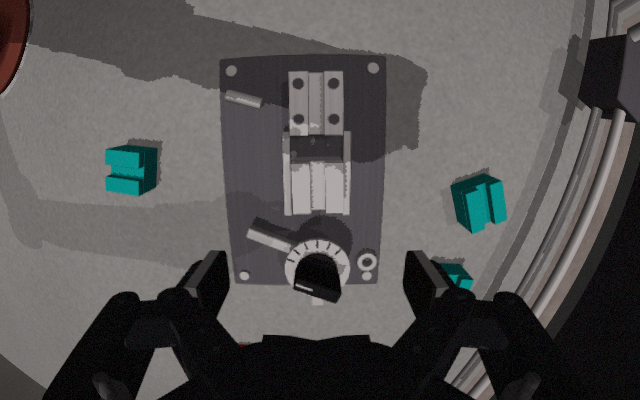

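Wrist view: plate, fixed block (315,105), loose block (317,185), knob (318,265). I'll enlarge it for a precise fit.

Run:
```python
from h import *
a=cv2.imread('pics/w0.png')[48:298,210:400]
a=a[:150]
cv2.imwrite('pics/w0c.png',cv2.resize(np.clip(a.astype(float)*1.3,0,255).astype('uint8')[0:150],None,fx=4,fy=4,interpolation=cv2.INTER_CUBIC))
a=cv2.imread('pics/w0.png')[110:230,270:370]
```

```text
(no output)
```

View pics/w0c.png

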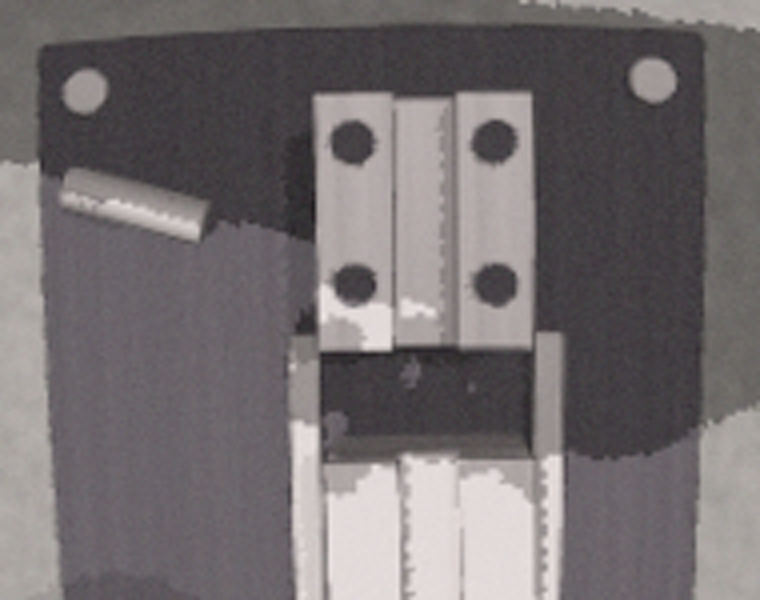

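Crop (4x, offset 210,48): plate corners (40,46), (703,36). Fixed top corners (314,95), (531,92), (532,348), (319,352). Loose block front top edge (323,462)–(532,457).

```bash
cat >> h.py <<'E'
def wproj(w,o,X):
    H=w['hand_eye']; T=(X-o['ee_pos'])@o['orientation']; c=(T-H[:3,3])@H[:3,:3]
    f=200/np.tan(np.radians(w['fov_y']/2)); n=np.linalg.norm(c[:,:2],axis=1); th=np.arctan2(n,c[:,2])
    return c[:,:2]/n[:,None]*(th*f)[:,None]+[w['cx'],w['cy']]
E
python3 - <<'E'
from h import *
import pickle
from scipy.optimize import least_squares as ls
o,w=pickle.load(open('w0.pkl','rb'))
cv=lambda u:(np.array(u,float)+.5)/4-.5+[210,48]
q=np.r_[cv([(40,46),(703,36),(314,95),(531,92),(532,348),(319,352)]),[(379,284.5),(236,284)]]
P=np.array([(-105,115,12),(75,115,12),(-25,90,57),(25,90,57),(25,30,57),(-25,30,57),(75,-155,12),(-105,-155,12)])/1e3
r=ls(lambda p:(wproj(w,o,place(p,P))-q).ravel(),[.6,-.04,.34]);F=r.x
print('fixture',F,np.degrees(F[2]));print(r.fun.reshape(-1,2).round(2))
q=cv([(323,462),(532,457)]);L=np.array([(-25,25,57),(25,25,57)])/1e3
r=ls(lambda p:(wproj(w,o,place(p,L))-q).ravel(),[.6,-.06,.34]);B=r.x
d=B[:2]-F[:2];c,s=np.cos(F[2]),np.sin(F[2])
print('block',B,'in fix',c*d[0]+s*d[1],-s*d[0]+c*d[1],B[2]-F[2])
print('knob',place(F,[[0,-.105,.088]])[0],'flush',place(F,[[0,.005,0]]))
y=o['orientation'][:,1];print('toolyaw',np.arctan2(y[1],y[0]))
E
```

```text
fixture [ 0.5999012  -0.04345609  0.35004145] 20.05589754720671
[[-1.08  0.52]
 [ 0.35 -1.32]
 [-0.03  0.02]
 [ 0.77  0.07]
 [ 0.96  0.51]
 [-0.04  0.18]
 [-1.1  -0.72]
 [-0.34  0.47]]
block [ 0.60690213 -0.06260216  0.36190284] in fix 1.049472806536559e-05 -0.02038589778269291 0.011861397154311393
knob [ 0.63590956 -0.14208873  0.088     ] flush [[ 0.59818651 -0.0387593   0.        ]]
toolyaw 0.33803437481473225
```

Request:
{"method": "drive_tool", "body": {
  "targets": [
    [0.02,0.03,-0.8,0.007,0.1],
    [0,0,-0.8,0,0.1],
    [0,0,-0.8,0,0.1],
    [0,0,-0.8,0,0.1],
    [0,0,-0.8,0,0.1],
    [0,0,-0.6,0,0.1],
    [0,0,-0.5,0,0.1],
    [0,0,-0.3,0,0.1],
    [0,0,-0.1,0,0.1],
    [0,0,0,0,0.1],
    [0,0,0,0,0.1]
  ],
  "newtons": 25
}}

```text
clock: 2.98
ee_pos: [0.6081, -0.0622, 0.0371]
orientation: [[0.001, 0.941, 0.338], [-0.0, 0.338, -0.941], [-1.0, 0.001, 0.001]]
contact_force: [-0.3, 0.3, 0.9]
grip_width: 0.899
```

Request:
{"method": "drive_tool", "body": {
  "targets": [
    [0,0,0,0,0.25],
    [0,0,0,0,0.35],
    [0,0,0,0,0.5],
    [0,0,0,0,0.6],
    [0,0,0,0,0.7],
    [0,0,0,0,0.7],
    [0,0,0,0,0.7],
    [0,0,0,0,0.7],
    [0,0,0,0,0.7]
  ]
}}

```text
clock: 3.73
ee_pos: [0.608, -0.0617, 0.0374]
orientation: [[0.001, 0.941, 0.339], [-0.001, 0.339, -0.941], [-1.0, 0.001, 0.001]]
contact_force: [-0.9, -0.4, 5.9]
grip_width: 0.577
```

Request:
{"method": "drive_tool", "body": {
  "targets": [
    [-0.05,0.14,0,0,0.7],
    [-0.05,0.14,0,0,0.7],
    [-0.05,0.14,0,0,0.7],
    [-0.05,0.14,0,0,0.7],
    [-0.05,0.14,0,0,0.7],
    [0,0,0,0,0.7],
    [0,0,0,0,0.7]
  ]
}}

```text
clock: 4.32
ee_pos: [0.6013, -0.0407, 0.0374]
orientation: [[0.003, 0.941, 0.34], [-0.001, 0.34, -0.941], [-1.0, 0.003, 0.002]]
contact_force: [0.5, -2.1, 6.4]
grip_width: 0.58
```

Request:
{"method": "drive_tool", "body": {
  "targets": [
    [-0.017,0.047,0,0,0.7],
    [-0.017,0.047,0,0,0.7],
    [0,0,0,0,0.7],
    [0,0,0,0,0.7]
  ]
}}

```text
clock: 4.65
ee_pos: [0.6007, -0.0392, 0.0374]
orientation: [[0.004, 0.941, 0.339], [-0.002, 0.339, -0.941], [-1.0, 0.003, 0.003]]
contact_force: [1.8, -2.8, 6.2]
grip_width: 0.579
```

Request:
{"method": "drive_tool", "body": {
  "targets": [
    [-0.017,0.047,0,0,0.7],
    [-0.017,0.047,0,0,0.7],
    [0,0,0,0,0.7],
    [0,0,0,0,0.7]
  ]
}}

```text
clock: 4.98
ee_pos: [0.6, -0.0371, 0.0374]
orientation: [[0.004, 0.941, 0.338], [-0.003, 0.338, -0.941], [-1.0, 0.003, 0.004]]
contact_force: [1.5, -4.4, 5.4]
grip_width: 0.577
```

Request:
{"method": "drive_tool", "body": {
  "targets": [
    [-0.017,0.047,0,0,0.7],
    [-0.017,0.047,0,0,0.7],
    [0,0,0,0,0.7],
    [0,0,0,0,0.7]
  ]
}}

```text
clock: 5.32
ee_pos: [0.5999, -0.0371, 0.0375]
orientation: [[0.006, 0.942, 0.336], [-0.006, 0.336, -0.942], [-1.0, 0.004, 0.008]]
contact_force: [3.7, -6.8, 4.6]
grip_width: 0.578
```

Request:
{"method": "drive_tool", "body": {
  "targets": [
    [-0.017,0.047,0,0,0.7],
    [-0.017,0.047,0,0,0.7],
    [0,0,0,0,0.7],
    [0,0,0,0,0.7]
  ]
}}

```text
clock: 5.65
ee_pos: [0.5998, -0.0371, 0.0375]
orientation: [[0.008, 0.943, 0.334], [-0.009, 0.334, -0.943], [-1.0, 0.004, 0.011]]
contact_force: [5.4, -11.2, 4.4]
grip_width: 0.582
```

Request:
{"method": "drive_tool", "body": {
  "targets": [
    [-0.03,0.09,0,0,0.7],
    [-0.03,0.09,0,0,0.7],
    [0,0,0,0,0.7],
    [0,0,0,0,0.7],
    [0,0,0,0,0.7]
  ]
}}

```text
clock: 6.07
ee_pos: [0.5998, -0.037, 0.0376]
orientation: [[0.011, 0.943, 0.332], [-0.016, 0.332, -0.943], [-1.0, 0.005, 0.018]]
contact_force: [9.2, -17.5, 2.3]
grip_width: 0.58
```

Run:
```python
from h import *
a=snap('top','top1.png')
c=cv2.imread('pics/top1.png')[148:253,273:403]
o=env.get_obs();w=snap('wrist','w1.png');d=cv2.imread('pics/w1.png')[20:170,240:400]
cv2.imwrite('pics/p1.png',np.clip(cv2.resize(d,None,fx=4,fy=4,interpolation=cv2.INTER_CUBIC).astype(float)*1.4,0,255).astype('uint8'))
print(o['contact_force'],o['ft_torque'],o['ee_pos'])
```

```text
[  7.84466207 -17.54704919   1.84398553] [-3.58169017 -1.50824588  0.17871536] [ 0.59974412 -0.03698808  0.03757047]
```

View pics/p1.png

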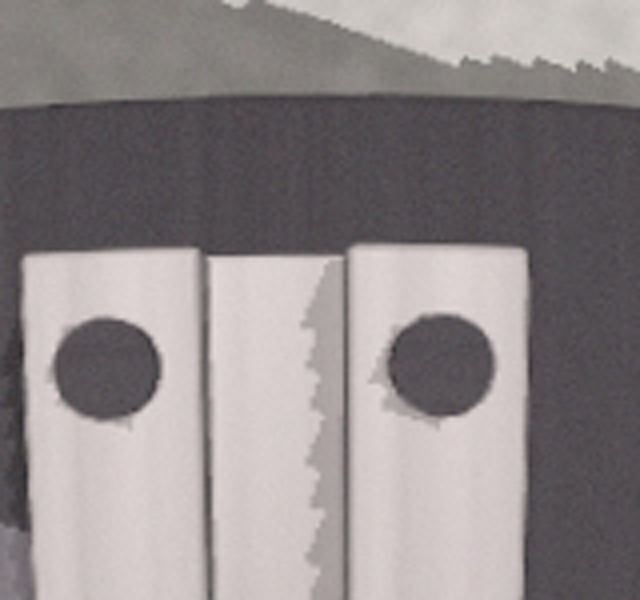

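The wrist view at contact shows only the fixed block, not the joint. The tool has stalled and the push has risen to about 19 N. I'll ease off partly, open, rise and check from above.

Request:
{"method": "drive_tool", "body": {
  "targets": [
    [0.03,-0.08,0,0,0.7],
    [0.03,-0.08,0,0,0.7],
    [0,0,0,0,0.5],
    [0,0,0,0,0.3],
    [0,0,0,0,0.1],
    [0,0,0,0,0.1],
    [0,0,0,0,0.1],
    [0,0,0.3,0,0.1],
    [0,0,0.7,0,0.1],
    [0,0,0.9,0,0.1],
    [0,0,0.9,0,0.1],
    [0,0,0.9,0,0.1],
    [0,0,0.9,0,0.1],
    [0,0,0.8,0,0.1],
    [0,0,0,0,0.1],
    [0,0,0,0,0.1],
    [0,0,0,0,0.1]
  ]
}}

```text
clock: 7.58
ee_pos: [0.5952, -0.0285, 0.1979]
orientation: [[-0.001, 0.941, 0.34], [-0.0, 0.34, -0.941], [-1.0, -0.001, -0.0]]
contact_force: [-0.9, 0.1, 0.5]
grip_width: 0.899
```

Run:
```python
from h import *
import pickle
o=env.get_obs();w=snap('wrist','w2.png');pickle.dump((o,w),open('w2.pkl','wb'))
d=cv2.imread('pics/w2.png')[70:220,240:400]
cv2.imwrite('pics/p2.png',np.clip(cv2.resize(d,None,fx=4,fy=4,interpolation=cv2.INTER_CUBIC).astype(float)*1.2,0,255).astype('uint8'))
y=o['orientation'][:,1];print(o['ee_pos'],np.arctan2(y[1],y[0]),o['contact_force'])
```

```text
[ 0.5951853  -0.02849235  0.1979388 ] 0.3466776795531794 [-0.89998614  0.12963616  0.45731714]
```

View pics/p2.png

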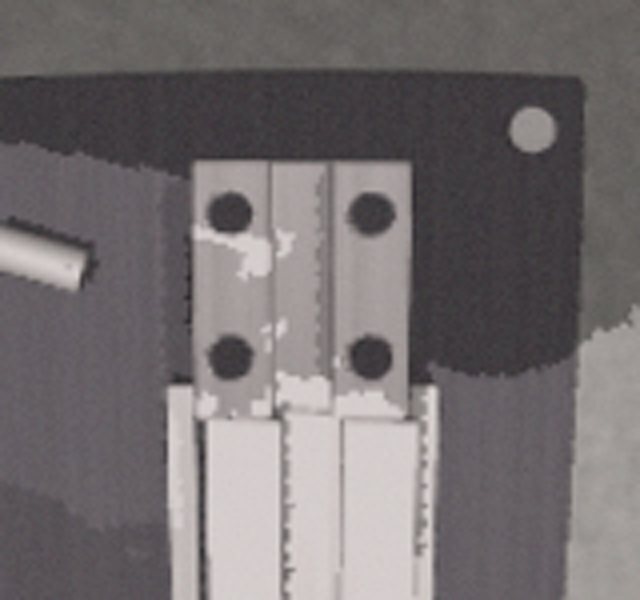

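The seam between the blocks (row ~418) shows no dark gap and looks parallel. The block sits about 2 mm off centre in the channel, which has 3 mm of play each way. Next I go above the knob with the jaws turned to its rest angle.

Request:
{"method": "drive_tool", "body": {
  "targets": [
    [0.136,-0.377,0,0.118,0.1],
    [0.136,-0.377,0,0.118,0.1],
    [0.136,-0.377,0,0.118,0.1],
    [0.136,-0.377,0,0.118,0.1],
    [0.136,-0.377,0,0.118,0.1],
    [0.136,-0.377,0,0.118,0.1],
    [0.136,-0.377,0,0.118,0.1],
    [0.136,-0.377,0,0.118,0.1],
    [0.136,-0.377,0,0.118,0.1],
    [0.136,-0.377,0,0.118,0.1],
    [0,0,0,0,0.1],
    [0,0,0,0,0.1],
    [0,0,0,0,0.1]
  ]
}}

```text
clock: 8.72
ee_pos: [0.6361, -0.1406, 0.1974]
orientation: [[-0.002, 0.046, 0.999], [0.001, 0.999, -0.046], [-1.0, 0.001, -0.002]]
contact_force: [-0.2, 0.2, 0.1]
grip_width: 0.901
```

Run:
```python
from h import *
import pickle
o=env.get_obs();w=snap('wrist','w3.png');pickle.dump((o,w),open('w3.pkl','wb'))
d=cv2.imread('pics/w3.png')[100:250,220:420]
d=cv2.resize(d,None,fx=4,fy=4,interpolation=cv2.INTER_CUBIC)
d=np.clip(d.astype(float)*1.3,0,255).astype('uint8')
K=np.array([.636,-.1417]);fin=.345+np.pi/2+1.178;e=np.array([np.cos(fin),np.sin(fin)])
n=np.array([-e[1],e[0]])
X=np.array([[*(K+a*e+b*n),.104] for a,b in((.022,.007),(.022,-.007),(-.022,-.007),(-.022,.007))]+[[*K,.104]])
q=wproj(w,o,X);print(q.round(1))
for p in q: cv2.circle(d,tuple(int(round(v)) for v in (p-[220,100]+.5)*4-.5),3,(0,0,255),-1)
cv2.imwrite('pics/p3.png',d)
y=o['orientation'][:,1];print(o['ee_pos'],np.arctan2(y[1],y[0]),o['contact_force'],o['qpos'])
```

```text
[[305.4 177.4]
 [323.4 177.4]
 [323.  230.3]
 [305.9 230.3]
 [314.4 204.5]]
[ 0.63608172 -0.14055259  0.19739392] 1.5248715075741073 [-0.23153598  0.15017102  0.13396497] [ 33.10237785  42.81700036 -42.36664836  82.87559966  29.98055184
  66.05241955  73.4517064 ]
```

View pics/p3.png

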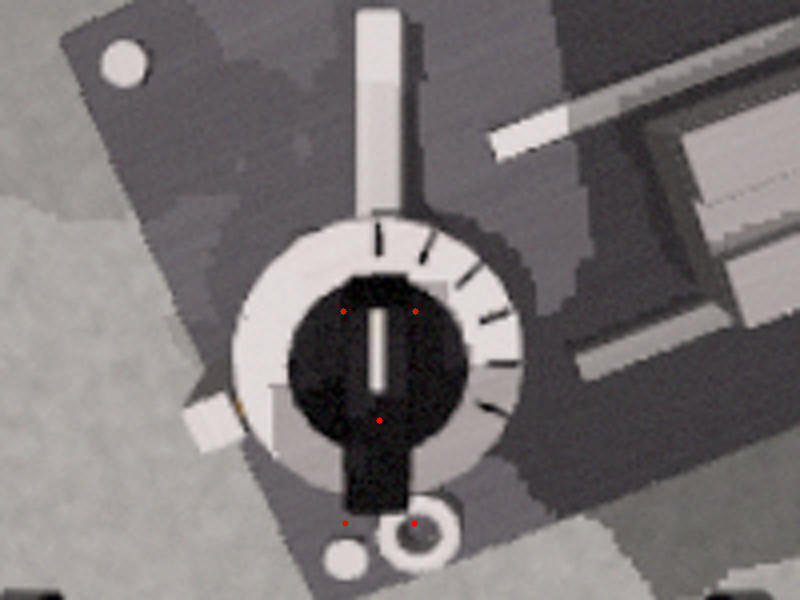

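The bar is about 2 mm nearer the robot and 0.5 mm further right than predicted, and its direction matches. I'll correct for that, descend and grip.

Request:
{"method": "drive_tool", "body": {
  "targets": [
    [-0.04,-0.05,-0.8,0,0.2],
    [0,0,-0.8,0,0.4],
    [0,0,-0.8,0,0.4],
    [0,0,-0.7,0,0.4],
    [0,0,-0.5,0,0.4],
    [0,0,-0.3,0,0.4],
    [0,0,-0.2,0,0.4],
    [0,0,0,0,0.4],
    [0,0,0,0,0.4],
    [0,0,0,0,0.4]
  ],
  "newtons": 80
}}

```text
clock: 9.6
ee_pos: [0.6365, -0.143, 0.0766]
orientation: [[0.002, 0.045, 0.999], [-0.0, 0.999, -0.045], [-1.0, -0.0, 0.002]]
contact_force: [0.2, -0.2, 0.6]
grip_width: 0.601
```

Request:
{"method": "drive_tool", "body": {
  "targets": [
    [0,0,0,0,0.6],
    [0,0,0,0,0.7],
    [0,0,0,0,0.8],
    [0,0,0,0,0.9],
    [0,0,0,0,1],
    [0,0,0,0,1],
    [0,0,0,0,1],
    [0,0,0,0,1]
  ]
}}

```text
clock: 10.27
ee_pos: [0.6359, -0.1421, 0.0762]
orientation: [[0.001, 0.044, 0.999], [0.001, 0.999, -0.044], [-1.0, 0.001, 0.001]]
contact_force: [-2.5, 3.1, 5.1]
grip_width: 0.147
```

Gripped. Jaw yaw at rest is 1.527, so the third click should be at yaw ≈ 0.349.

Request:
{"method": "drive_tool", "body": {
  "targets": [
    [0,0,0,-0.08,1],
    [0,0,0,-0.08,1],
    [0,0,0,-0.08,1],
    [0,0,0,-0.08,1],
    [0,0,0,-0.08,1],
    [0,0,0,-0.08,1],
    [0,0,0,0,1],
    [0,0,0,0,1],
    [0,0,0,0,1]
  ]
}}

```text
clock: 11.02
ee_pos: [0.6358, -0.1425, 0.0761]
orientation: [[0.001, 0.498, 0.867], [0.0, 0.867, -0.498], [-1.0, 0.0, 0.0]]
contact_force: [-1.7, 2.8, 5.8]
grip_width: 0.148
```

```bash
cat > st.py <<'E'
from h import *
o=env.get_obs();y=o['orientation'][:,1];print(o['clock'],o['ee_pos'],'yaw',np.arctan2(y[1],y[0]),o['contact_force'],o['ft_torque'],o['grip_width'])
E
python3 st.py
```

```text
11.0167 [ 0.63582711 -0.14249167  0.07613348] yaw 1.0493390895058858 [-1.7362571   2.83625632  5.78486039] [0.48464148 0.33616982 0.20256845] 0.14760426699532403
```

Request:
{"method": "drive_tool", "body": {
  "targets": [
    [0,0,0,-0.08,1],
    [0,0,0,-0.08,1],
    [0,0,0,-0.08,1],
    [0,0,0,-0.08,1],
    [0,0,0,-0.08,1],
    [0,0,0,-0.08,1],
    [0,0,0,-0.08,1],
    [0,0,0,-0.06,1],
    [0,0,0,0,1],
    [0,0,0,0,1],
    [0,0,0,0,1]
  ]
}}

```text
clock: 11.93
ee_pos: [0.6353, -0.1429, 0.0761]
orientation: [[-0.001, 0.91, 0.416], [-0.0, 0.416, -0.91], [-1.0, -0.001, -0.0]]
contact_force: [-2.7, 2.7, 7.6]
grip_width: 0.147
```

```bash
python3 st.py
```

```text
11.9333 [ 0.63533401 -0.14288581  0.0761135 ] yaw 0.428611930032472 [-2.73738474  2.73971529  7.57044546] [0.40968444 0.49665561 0.09079473] 0.1470097498424609
```

Request:
{"method": "drive_tool", "body": {
  "targets": [
    [0,0,0,-0.04,1],
    [0,0,0,-0.04,1],
    [0,0,0,0,1],
    [0,0,0,0,1],
    [0,0,0,0,1]
  ]
}}

```text
clock: 12.35
ee_pos: [0.6353, -0.1429, 0.0761]
orientation: [[-0.001, 0.94, 0.342], [-0.0, 0.342, -0.94], [-1.0, -0.001, -0.0]]
contact_force: [-3.4, 2.8, 7.8]
grip_width: 0.147
```

```bash
python3 st.py
python3 - <<'E'
from h import *
w=snap('wrist','w4.png');a=snap('top','top4.png')
d=cv2.resize(cv2.imread('pics/w4.png')[60:260,215:415],(580,580),interpolation=cv2.INTER_CUBIC)
cv2.imwrite('pics/p4.png',np.clip(d.astype(float)*1.4,0,255).astype('uint8'))
E
```

```text
12.35 [ 0.63526769 -0.14292771  0.07612359] yaw 0.3487726142680513 [-3.44668145  2.80218823  7.81972576] [0.45246394 0.44195071 0.13571625] 0.14678772933991635
```

View pics/p4.png

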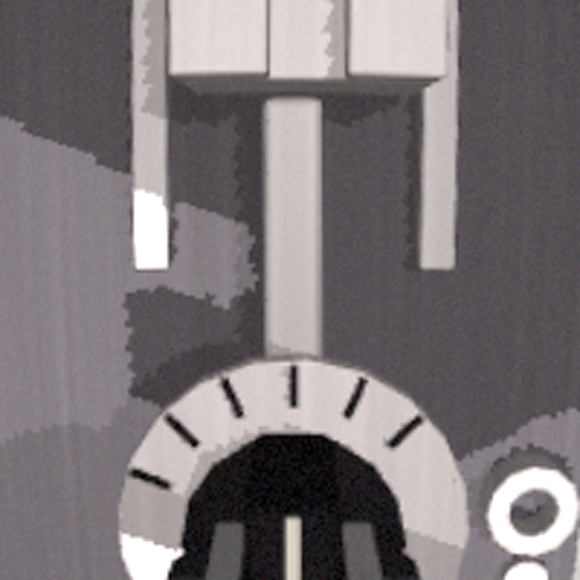

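The finger is in line with the third tick (col 294) and square behind the block, with a small gap. I'll nudge it slightly to be sure it sits on the click.

Request:
{"method": "drive_tool", "body": {
  "targets": [
    [0,0,0,-0.012,1],
    [0,0,0,0,1],
    [0,0,0,0,1],
    [0,0,0,0,1],
    [0,0,0,0,1],
    [0,0,0,0,1]
  ]
}}

```text
clock: 12.95
ee_pos: [0.6353, -0.1429, 0.0761]
orientation: [[-0.001, 0.944, 0.331], [-0.0, 0.331, -0.944], [-1.0, -0.001, -0.0]]
contact_force: [-1.8, 2.5, 7.8]
grip_width: 0.149
```

```bash
python3 st.py
python3 - <<'E'
from h import *
snap('wrist','w5.png');snap('scene','sc5.png')
A=cv2.resize(cv2.imread('pics/w5.png')[10:160,235:395],(640,600),interpolation=cv2.INTER_CUBIC)
B=cv2.resize(cv2.imread('pics/sc5.png')[170:250,250:370],(780,520),interpolation=cv2.INTER_CUBIC)
cv2.imwrite('pics/p5.png',B)
E
```

```text
12.95 [ 0.63530275 -0.14293343  0.07612044] yaw 0.33722405865515787 [-1.75663891  2.52175048  7.76350424] [0.4406143  0.54628725 0.22209232] 0.14867309804934897
```

View pics/p5.png

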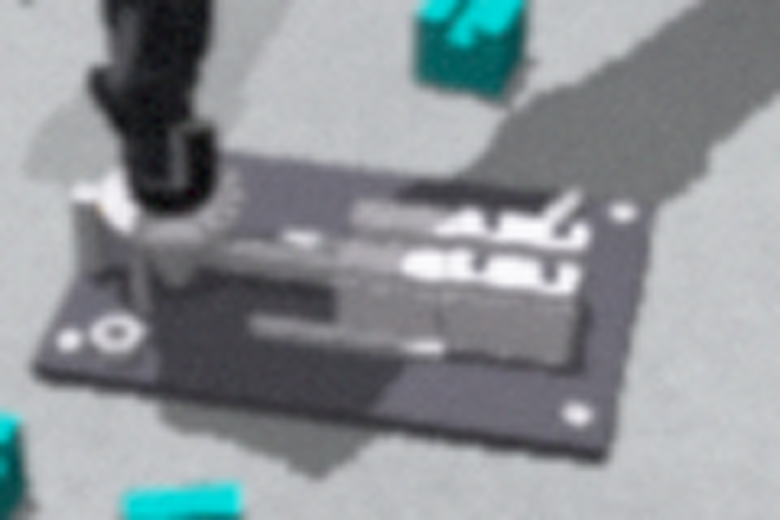

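The torque rose from 0.09 to 0.22 N·m, so the knob is just past the third click. The scene view shows the blocks butted with no gap, the finger behind them, and the collar and dowel in place. I'm handing in.

```bash
python3 -c "
from cell import env
print(env.close_job())"
```

```text
the job is handed in; nothing more can be done
None
```

The job is handed in after about 13 s of the 45 s allowed. The loose block is butted against the fixed block, and the gripper is still holding the knob at the third click.

- **Block:** I gripped it across its width and slid it about 26 mm, until it stalled against the fixed block. I pressed it there with about 19 N. The wrist view afterwards showed a closed, parallel seam. The block sits about 2 mm to one side in the channel, within its play.
- **Knob:** I turned it clockwise 1.19 rad by the jaw's yaw; the third click is at 1.178. The stop finger lined up with the third tick, just short of the block. A last nudge of 0.012 rad raised the torque from 0.14 to 0.22 N·m, as expected just past the click.
- **Other things:** The last scene view showed the collar and dowel where they were. I did not re-check the rollers, screwdriver, spanner or bottle, but the arm never worked near them.

**Disagreements:** The top and wrist cameras put the fixture about 1.5 mm and 0.6° apart. The knob bar appeared about 2 mm off its predicted place before I gripped it, and I closed on it about 1.5 mm off centre along its length. The last wrist picture of the finger is from before the final nudge; after it I checked the scene view and the torque.

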